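# Close the fishing game box

### The arm

A 6-joint arm with a two-finger parallel gripper is mounted at the origin on the work surface. World frame = base frame: x ahead of the robot, y to its left, z up, the work surface at z = 0. Lengths are in m, angles in rad, forces in N, time in s.
With the tool pointing down it reaches from about 0.35 to 0.875 m from the base axis. Payload 4.2 kg.
Tool frame: the origin (TCP) lies at the very end of the fingers, on their centre line; the grasp point (between the pads) lies behind it (env.tcp_to_grasp is the z of the grasp point in the tool frame, in m); z points along the fingers, y is the direction in which the jaws open and shut (so a half turn about z gives the same grasp; the last joint's range is limited). The gripper opens to 85 mm and grips with 20 to 120 N. Pads are 22 mm wide; open, the fingers measure 114 mm over their backs; the gripper's body (76 mm by 85 mm) begins 54 mm behind the grasp point. The pads swing forward as they close: fully open they stand 13 mm farther back than shut.
Start: joints at [1.398, 0.385, 0.008, 0, -1.194, -0.259], TCP at [0.262, 0.568, 0.231] pointing down, gripper open.
Joint ranges: [-3.14, 3.14], [-1.21, 2.06], [-1.07, 1.41], [-3.16, 2.05], [-2.99, -0.16], [-3.1, 3.1]. Speed limits (rad/s): [2.79, 2.79, 3.14, 3.14, 3.14, 3.14].

### API

Orientations are given as a unit quaternion [w, x, y, z].
In Python, from plant import env, optics, order, finder gives the robot as it stands.
- The arm moves only by the tool jog_arm, never from a script. Its argument "increments" is a list of rows, each a list of 2 entries, a list of its own where there are three numbers: the shift along the tool's x, y, z in mm, then the turn about the tool's z in degrees. In form: [[[x, y, z], twist], ...]. A call has 1 to 8 rows; each row is the pose to reach, as a shift and turn from the pose commanded when the call began, along the tool's axes at that moment; what a row does not reach only later rows make up. A row lasts 1/12 s, in which the tool goes at most 41.7 mm and 7.16 degrees, less where a joint would pass 70% of its speed; a pose out of reach is approached as far as the arm can. A call with a gripper value outside its range is refused whole. "fingers" is the closure, from 0 (fully open) to 1 (shut), set as the call begins (left out, the last holds). The fingers move at their own pace and stop on an object; "squeeze" is the grip in N (left out, the last holds). Time passes only in rows, so rows that repeat a pose let the fingers close. It gives the time, the measured TCP pose, the force and the opening at its end, in the units of the state.
- env.get_obs(): the state, without advancing time (a new reading comes with each control period).
- optics.get_image(name): name is "scene" or "top" or "wrist"; returns the picture (420x560x3 uint8, red, green, blue); there is no depth.
- optics.camera_params(name): a dict with "vfov" (degrees; the focal length in pixels is half the picture's height over the tangent of half this angle, whatever the lens; pixels are square), "cx", "cy" (the principal point, pixels), "rvec" (rotation vector, rad) and "tvec" (3), from world to camera coordinates, as OpenCV has them. Camera axes: x right, y down, z forward; pixel columns grow to the right and rows downward; lengths in m; the calibration is good to about 2 mm. A picture is of the moment at which its call begins: read the wrist's pose just before it. camera_params takes no time and is no camera call; for the wrist camera it gives the pose at the moment of the call.
- order.sign_off(): hands the job in, once; it reports no verdict.
Trained networks look in the newest picture that a camera, given by its name, has taken for a name from the list of things; names that differ only in an ending like _2 or _b are one class to them, and where a whole thing is asked for, a point or a joint stands for the part that bears it (a point fixed in the world has none). Each returns a list of dicts, best first, with "p" (0 to 1); they miss things now and then, are a little off and sometimes report something else, mostly with a low value. They report only what shows in the picture. A call takes as long as a camera call.
- finder.search_frame(camera, name): "centre" ([column, row] in pixels, amid what is visible of it).
- finder.mark_of(camera, name): "centre" ([column, row] in pixels: a listed point, or the origin of a listed thing).
The state is a dict: "clock": time; "q": joint angles; "qd": joint speeds; "effort": joint torques, N m; "tool_pos": TCP position; "ee_rot": TCP orientation; "wrist_force": force on the tool from outside, world axes, zero at the start; "moment": the same for the moment, N m; "gripper_width": opening from 0.0 (shut) to 1.0 (fully open).
Only numpy, scipy, OpenCV 4.12 (cv2) and the standard library are available. Lean on these libraries where they do the work, as an engineer would, in place of code of your own. Each camera call takes 0.05 s, during which the arm holds its last target.

### The job

The lid of the round wooden fishing-game box is sitting high on its spindle, turned the wrong way. Push it round by the stud on its top, either way, until the notch in its edge is over the pin that stands on the box's rim, then press the lid down until it is fully home and take the hand away. Never lift the lid, and leave the crayon box, the crab, the bowl and the fishing rod as they are.

Things in the scene. Friction and masses are not known exactly. Their poses are not given: they have to be found in the camera images.
- box: fixed round wooden drum, 180 mm across, top face 40 mm above the work surface, at any yaw; origin at the centre of its underside, its x axis points to the pin. The lid's spindle stands at its centre.
- lid_top (a point): centre of the lid's flat top, on the spindle axis; 63 mm above the work surface at the start, 52 mm when home. The lid is a plywood disc 160 mm across, 12 mm thick. It turns without end either way (about 1.2 N at the stud; stays where left) and slides down stiffly (about 6 N), not by itself. x axis of this point points to the notch.
- notch (a point): middle of the notch at the lid's circumference, on the level of the lid's underside, 80 mm from the axis. The notch is a straight-sided gap right through the lid, 18 mm wide and 12 mm deep from the edge inwards.
- stud (a point): centre of the top of the stud, an upright wooden dowel fixed in the lid's top, 18 mm across and 22 mm tall, 52 mm from the axis, exactly opposite the notch. It is there to be pushed sideways by a finger.
- pin (a point): top of the domed pin, a dark wooden dowel 10 mm across, that stands 10 mm above the box's top face, 80 mm from the axis, so that half of it shows outside the lid's edge. It is 1 mm below the lid's underside at the start, and stops the lid from going down unless the notch is over it (about 4 mm of play to each side).
- lid_drop (a joint): how far the lid has been pressed down from its starting height, in m: 0 at the start, 0.011 fully home on the box, about 0.001 when it is stopped by the pin, negative when lifted (it can be pulled up by 20 mm).
- crayon_box: closed flip-top plastic crayon box, loose, 75 x 105 x 30 mm, origin at the centre of its underside. To be left alone.
- crab: red plastic toy crab, loose, about 85 x 90 x 30 mm, origin at the centre of its underside. To be left alone.
- bowl: steel bowl, loose, 110 mm across and 45 mm high, origin at the centre of its underside. To be left alone.
- rod: wooden magnet fishing rod, loose, lying flat, 270 mm long and 15 mm thick, handle to its -x, origin at its underside near mid length. To be left alone.

How it is judged:
By the outcome, as a careful person would: the job done as asked, in the order asked, and still so for the second after the job is handed in, with the robot touching nothing.
It also fails if it takes over 45 s, if anything falls off the work surface, if the arm or the gripper's body presses on something with over 40 N, if the wrist force passes 120 N, or if a joint passes its speed limit or range.

## Working session

There is one attempt and no reset: what is moved stays moved. The work goes in short steps, Python scripts to look and compute and a tool call to move; the robot and the scene stay as the last step left them, time stands still between calls to the robot, and variables do not carry over. Pictures are saved under pics/ and viewed, and the job is handed in when it is done.

Besides the shell and the picture viewer there is one more tool, called as name(argument=value, ...), one argument or row to a line, values as JSON. jog_arm: Moves the arm, as the interface text tells. Its arguments: {"type":"object","properties":{"increments":{"type":"array","items":{"type":"array"}},"fingers":{"type":"number"},"squeeze":{"type":"number"}},"required":["increments"]}

```bash
mkdir -p pics; ls; cat > h.py <<'E'
import numpy as np, cv2, json
from plant import env, optics, order, finder
def cam(n):
    p=optics.camera_params(n); f=210/np.tan(np.radians(p['vfov'])/2)
    K=np.array([[f,0,p['cx']],[0,f,p['cy']],[0,0,1.]]); R=cv2.Rodrigues(np.array(p['rvec'],float))[0]
    return K,R,np.array(p['tvec'],float).ravel(),p
def px2z(n,uv,z,c=None):
    K,R,t,_=c or cam(n); d=R.T@np.linalg.solve(K,[uv[0],uv[1],1]); o=-R.T@t
    return o+d*(z-o[2])/d[2]
def proj(n,P,c=None):
    K,R,t,_=c or cam(n); q=K@(R@np.array(P)+t); return q[:2]/q[2]
def shot(n,f):
    im=optics.get_image(n); cv2.imwrite('pics/'+f,cv2.cvtColor(im,cv2.COLOR_RGB2BGR)); return im
E
python3 - <<'E'
from h import *
print(env.get_obs(), env.tcp_to_grasp)
for n in ('top','scene'):
    shot(n,n+'0.png'); print(n,optics.camera_params(n))
    for nm,z in (('lid_top',.063),('stud',.085),('notch',.051),('pin',.050),('box',0)):
        r=finder.mark_of(n,nm)[:2]
        print(nm,[(x['p'],x['centre'],px2z(n,x['centre'],z).round(4)) for x in r])
print(env.get_obs()['clock'])
E
```

```text
pics
{'clock': 0.0, 'q': array([ 1.39758638e+00,  3.85549461e-01,  6.61571289e-03, -5.43362907e-04,
       -1.19400695e+00, -2.58596267e-01]), 'qd': array([-9.79947670e-05, -2.69158615e-04,  8.08216747e-05, -1.67532474e-04,
       -3.94087427e-04, -2.65263245e-04]), 'effort': array([ 4.20751621e-05, -3.92288160e+01,  1.88397771e+01,  4.18619111e+00,
       -4.60400741e-03, -8.42359015e-06]), 'tool_pos': array([0.26129645, 0.56710041, 0.23021534]), 'ee_rot': array([ 1.08198765e-03,  9.76761250e-01, -2.14327432e-01, -2.06524623e-04]), 'wrist_force': array([ 0.59658843, -0.23334864,  0.24316298]), 'moment': array([-0.00133759, -0.02965697,  0.02780265]), 'gripper_width': 0.9989976640644246} -0.0187
top {'vfov': 46.697279931425186, 'cx': 284.33048014486826, 'cy': 208.85620271431335, 'rvec': array([ 2.15936973, -2.1154643 ,  0.17644416]), 'tvec': array([-0.08257954,  0.61428618,  1.15600366])}
lid_top [(0.8, [236.1, 227.6], array([0.565 , 0.0466, 0.063 ]))]
stud [(0.76, [258.6, 218.1], array([ 0.5864, -0.0087,  0.085 ]))]
notch [(0.84, [205.7, 240.8], array([0.5324, 0.1211, 0.051 ]))]
pin [(0.93, [251.9, 261.2], array([0.485 , 0.0064, 0.05  ]))]
box [(0.9, [238.5, 230.4], array([0.5657, 0.0464, 0.    ]))]
scene {'vfov': 44.08672457225855, 'cx': 281.3845618712146, 'cy': 211.17266534792884, 'rvec': array([ 1.73323718,  1.71065272, -0.75693138]), 'tvec': array([ 0.08186149, -0.36187854,  2.0208949 ])}
lid_top [(0.76, [326.1, 201.1], array([0.5662, 0.0436, 0.063 ]))]
stud [(0.84, [311.2, 199.7], array([ 0.5849, -0.0033,  0.085 ])), (0.35, [310.8, 186.8], array([ 0.5249, -0.001 ,  0.085 ]))]
notch [(0.83, [353.6, 197.6], array([0.5368, 0.1311, 0.051 ]))]
pin [(0.87, [312.7, 185.6], array([0.4762, 0.0093, 0.05  ]))]
box [(0.6, [323.1, 216.9], array([0.5678, 0.0381, 0.    ]))]
0.6
```

View pics/top0.png

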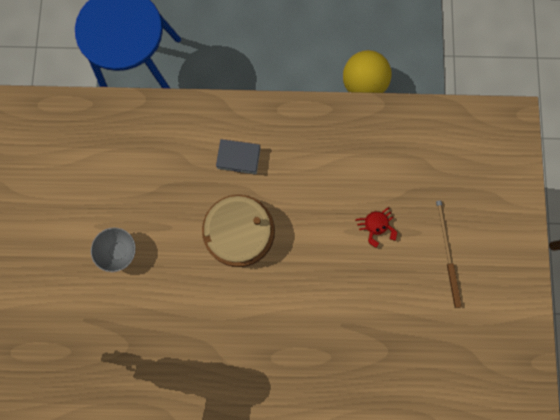

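View pics/scene0.png

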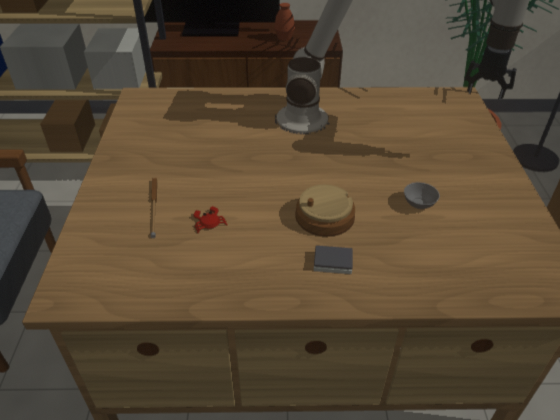

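The top view shows the lid centre at about (237,228), the stud at (258,219), the notch at (206,240) and the pin at (252,261). The scene view agrees. The crayon box lies just beyond the drum at (238,156). Next I'll look from closer with the wrist camera.

```bash
cat >> h.py <<'E'
from scipy.spatial.transform import Rotation as Ro
def tool():
    o=env.get_obs(); q=o['ee_rot']; return o, Ro.from_quat([q[1],q[2],q[3],q[0]]).as_matrix()
def delta(P,o=None):
    o,R=tool(); return R.T@(np.array(P)-o['tool_pos'])*1000
E
python3 - <<'E'
from h import *
o,R=tool(); K,Rc,t,p=cam('wrist'); c=-Rc.T@t
print(p['vfov'],c, 'cam in tool',R.T@(c-o['tool_pos']),'fwd',R.T@Rc[2], 'right',R.T@Rc[0]); print(R.round(3))
print(delta([.566,.045,.30]))
E
```

```text
62.504585278014225 [0.33719605 0.53235679 0.37301662] cam in tool [ 0.0834553   0.0003419  -0.14169984] fwd [-3.25324720e-01 -4.09355345e-04  9.45602273e-01] right [6.92920786e-04 9.99999535e-01 6.71296414e-04]
[[ 0.908 -0.419 -0.   ]
 [-0.419 -0.908 -0.   ]
 [-0.     0.    -1.   ]]
[495.24356694 347.17977577 -68.67087891]
```

jog_arm(
  increments=[
    [[30,20,-5],0],
    [[60,42,-10],0],
    [[92,65,-15],0],
    [[124,88,-20],0],
    [[156,110,-25],0],
    [[188,134,-30],0],
    [[220,157,-30],0],
    [[250,178,-30],0],
  ],
  fingers=1,
  squeeze=30,
)

```text
clock: 1.27
tool_pos: [0.4147, 0.2995, 0.2622]
ee_rot: [-0.001, 0.977, -0.214, 0.0]
wrist_force: [0.6, 0.5, -0.1]
gripper_width: 0.002
```

jog_arm(
  increments=[
    [[32,30,0],0],
    [[62,58,0],0],
    [[94,86,0],0],
    [[124,114,0],0],
    [[154,140,0],0],
    [[176,160,0],0],
    [[185,169,0],0],
    [[185,169,0],0],
  ],
)

```text
clock: 1.93
tool_pos: [0.512, 0.0679, 0.2613]
ee_rot: [0.0, 0.976, -0.216, 0.0]
wrist_force: [0.2, 0.5, 0.5]
gripper_width: 0.004
```

```bash
python3 - <<'E'
from h import *
print(env.get_obs()['tool_pos'])
n='wrist'; shot(n,'w1.png')
for nm,z in (('lid_top',.063),('stud',.085),('notch',.051),('pin',.050),('box',0)):
        r=finder.mark_of(n,nm)[:2]
        print(nm,[(x['p'],x['centre'],px2z(n,x['centre'],z).round(4)) for x in r])
print(env.get_obs()['clock'])
E
```

```text
[0.51202377 0.06789191 0.2612573 ]
lid_top [(0.8, [282.1, 118.2], array([0.5667, 0.0465, 0.063 ])), (0.63, [91.2, 258.3], array([0.5198, 0.2977, 0.063 ]))]
stud [(0.68, [325.8, 77.6], array([ 0.5829, -0.0018,  0.085 ]))]
notch [(0.68, [228.3, 176.4], array([0.536 , 0.1234, 0.051 ]))]
pin [(0.71, [343.2, 168.8], array([0.4934, 0.012 , 0.05  ]))]
box [(0.63, [286.1, 119.2], array([0.56  , 0.0465, 0.    ]))]
2.2333
```

View pics/w1.png

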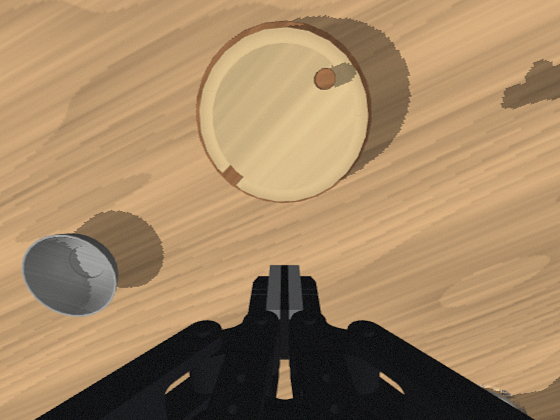

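The wrist view shows the stud at (325,78), the notch at (232,176) and the lid centre at about (283,116). I'll zoom in to find the pin.

```bash
python3 - <<'E'
import cv2
a=cv2.imread('pics/w1.png')[10:215,185:385]
b=cv2.imread('pics/top0.png')[185:280,190:290]
cv2.imwrite('pics/z1.png',cv2.resize(a,(600,600*205//200//1)[:2] if 0 else (580,594),interpolation=cv2.INTER_CUBIC))
cv2.imwrite('pics/z2.png',cv2.resize(b,(600,570),interpolation=cv2.INTER_CUBIC))
E
```

```text
(no output)
```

View pics/z1.png

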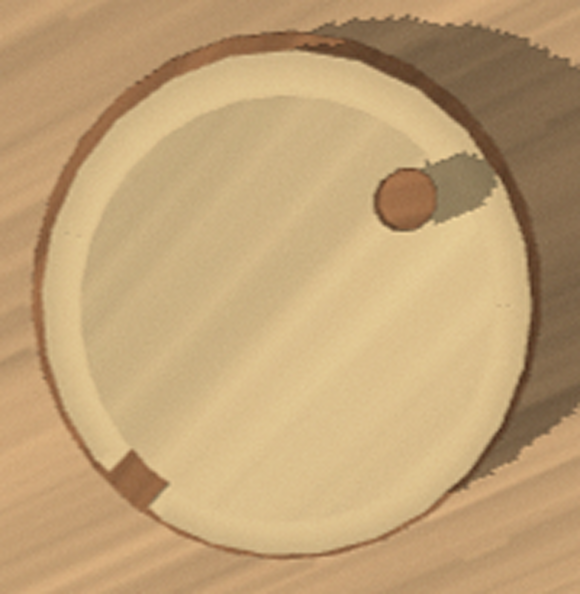

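View pics/z2.png

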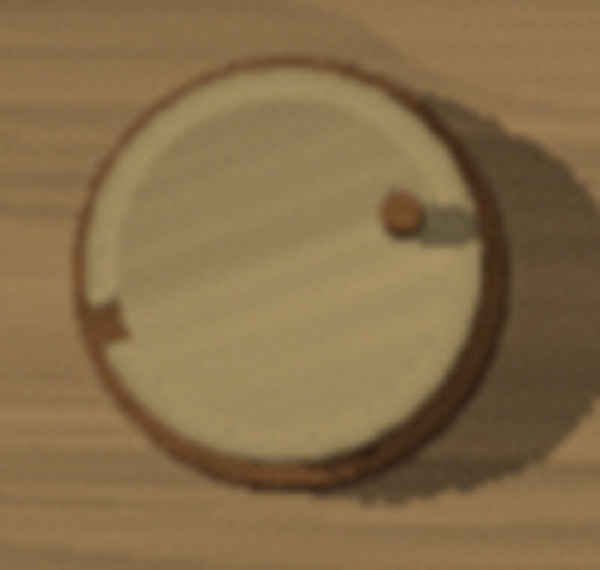

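jog_arm(
  increments=[
    [[-25,15,0],0],
    [[-55,30,0],0],
    [[-85,50,0],0],
    [[-105,65,0],0],
    [[-115,70,0],0],
    [[-115,70,0],0],
  ],
)

```text
clock: 2.73
tool_pos: [0.3757, 0.0552, 0.2619]
ee_rot: [-0.001, 0.977, -0.213, 0.001]
wrist_force: [0.3, -0.8, 0.7]
gripper_width: -0.004
```

```bash
python3 - <<'E'
from h import *
print(env.get_obs()['tool_pos'])
n='wrist'; a=shot(n,'w2.png')
for nm,z in (('lid_top',.063),('stud',.085),('notch',.051),('pin',.050)):
        r=finder.mark_of(n,nm)[:2]
        print(nm,[(x['p'],x['centre'],px2z(n,x['centre'],z).round(4)) for x in r])
C=[.5662,.0464,.063]; c=proj(n,C)
print(c,[(d,proj(n,[.5662+.08*np.cos(np.radians(d)),.0464+.08*np.sin(np.radians(d)),.05]).round(1)) for d in (200,205,210)])
cv2.imwrite('pics/z3.png',cv2.resize(a[0:150,130:330,::-1],(800,600),interpolation=cv2.INTER_CUBIC))
print(env.get_obs()['clock'])
E
```

```text
[0.37573788 0.05516749 0.26193822]
lid_top []
stud []
notch [(0.66, [150.9, 54.0], array([0.537 , 0.1193, 0.051 ]))]
pin [(0.9, [280.9, 47.1], array([0.4916, 0.0066, 0.05  ]))]
[200.79328976 -21.41768652] [(200, array([269.1,  53.9])), (205, array([274.1,  47.9])), (210, array([278.7,  41.3]))]
2.9833
```

View pics/z3.png

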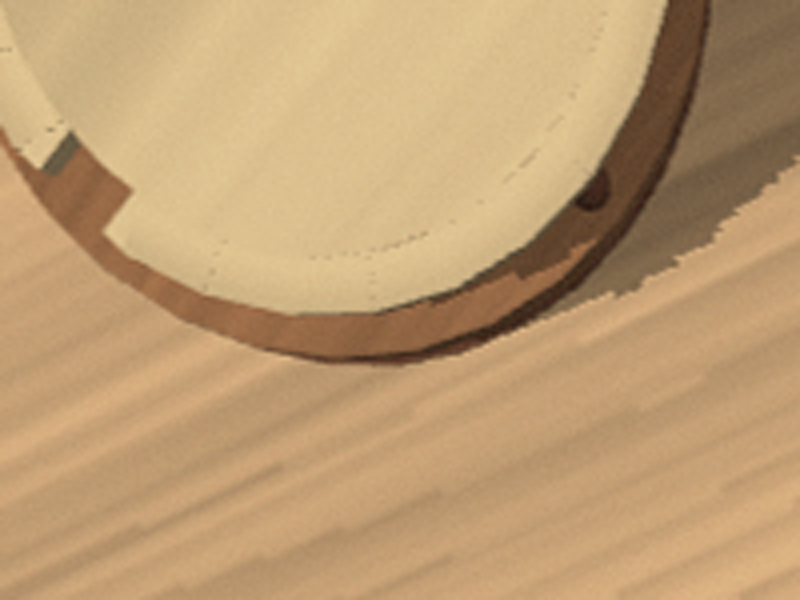

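The pin shows as a dark half disc at about wrist pixel (279,47), so it lies at about 206.5° from the box centre. The notch is at about 111.5° and the stud at about −69°. I'll push the stud +95° (counter-clockwise).

```bash
cat >> h.py <<'E'
C=np.array([.5662,.0464])
def pose(th,d,z):  # tcp pushing pose
    r=np.radians(th); return np.r_[C+.052*np.array([np.cos(r),np.sin(r)])-d*np.array([-np.sin(r),np.cos(r)]),z]
def rel(th,d,z):
    o,R=tool(); dp=(R.T@(pose(th,d,z)-o['tool_pos'])*1000).round(1)
    yaw=np.degrees(np.arctan2(-R[1,1],-R[0,1])); tw=-(th+90-yaw); tw=(tw+180)%360-180
    return dp.tolist(),round(float(tw),1)
E
python3 - <<'E'
from h import *
print(rel(-69,.040,.12),rel(-69,.040,.071))
E
```

```text
([183.5, -5.2, 141.3], 44.3) ([183.5, -5.2, 190.3], 44.3)
```

jog_arm(
  increments=[
    [[30,0,20],6],
    [[60,-2,40],12],
    [[90,-3,60],18],
    [[120,-4,80],25],
    [[150,-5,100],31],
    [[175,-5,120],38],
    [[183,-5,135],44],
    [[183.5,-5,141],44.3],
  ],
)

```text
clock: 3.65
tool_pos: [0.5473, -0.0186, 0.1161]
ee_rot: [0.002, 0.823, -0.569, -0.002]
wrist_force: [-0.9, 0.3, -0.8]
gripper_width: 0.0
```

```bash
python3 - <<'E'
from h import *
print(env.get_obs()['tool_pos'],env.get_obs()['q'].round(2))
n='wrist'; a=shot(n,'w3.png')
print(rel(-69,.040,.071))
P=pose(-69,.04,.071); print(P,proj(n,[.5848,-.0021,.085]))
E
```

```text
[ 0.54725326 -0.01858007  0.11612063] [ 0.26  0.37 -0.34 -0.   -0.87  0.1 ]
([-1.0, -2.5, 45.3], -0.1)
[ 0.54749192 -0.0164809   0.071     ] [206.18773867 254.90080559]
```

View pics/w3.png

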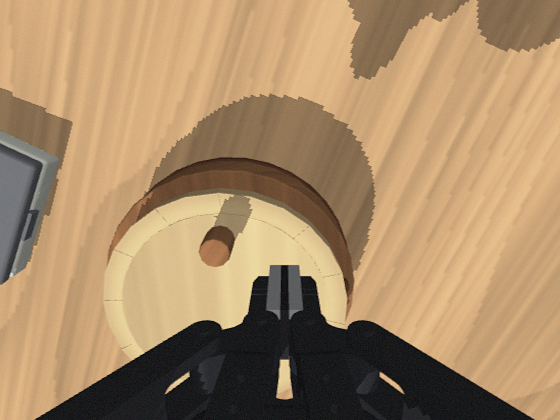

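The closed fingers stand to the right of the stud, whose top is at (214,252), with a clear gap. I'll descend beside it.

jog_arm(
  increments=[
    [[-1,-2,15],0],
    [[-1,-2,30],0],
    [[-1,-2,40],0],
    [[-1,-2,45],0],
    [[-1,-2,45],0],
  ],
)

```text
clock: 4.12
tool_pos: [0.5472, -0.0155, 0.0748]
ee_rot: [0.001, 0.824, -0.566, -0.001]
wrist_force: [0.2, -0.1, 0.4]
gripper_width: 0.003
```

```bash
python3 - <<'E'
from h import *
print(env.get_obs()['tool_pos'],env.get_obs()['wrist_force'])
for th,d in ((-69,.0235),(-65,.0235),(-60,.0235),(-54,.0235),(-48,.0235),(-42,.0235),(-36,.0235),(-30,.0235)): print(th,rel(th,d,.071))
E
```

```text
[ 0.54721757 -0.01546823  0.0747909 ] [ 0.17302737 -0.07198152  0.37899807]
-69 ([1.1, -16.4, 3.8], 0.0)
-65 ([2.6, -20.1, 3.8], -4.0)
-60 ([4.1, -24.8, 3.7], -9.0)
-54 ([5.4, -30.7, 3.7], -15.0)
-48 ([6.0, -36.6, 3.7], -21.0)
-42 ([6.1, -42.6, 3.7], -27.0)
-36 ([5.5, -48.5, 3.7], -33.0)
-30 ([4.3, -54.4, 3.7], -39.0)
```

jog_arm(
  increments=[
    [[1,-16,2],0],
    [[2.5,-20,2],-4],
    [[4,-25,2],-9],
    [[5.5,-31,2],-15],
    [[6,-36.5,2],-21],
    [[6,-42.5,2],-27],
    [[5.5,-48.5,2],-33],
    [[4.5,-54.5,2],-39],
  ],
)

```text
clock: 4.78
tool_pos: [0.6003, -0.0004, 0.0745]
ee_rot: [0.0, 0.967, -0.256, -0.0]
wrist_force: [-1.4, -0.8, 0.6]
gripper_width: 0.002
```

```bash
python3 - <<'E'
from h import *
print(env.get_obs()['tool_pos'],env.get_obs()['wrist_force'])
n='wrist'; a=shot(n,'w4.png')
for nm,z in (('stud',.085),('notch',.051)):
        for c in ('top','wrist'):
            if c=='top' and nm=='stud': shot('top','t4.png')
            for x in finder.mark_of(c,nm)[:1]:
                P=px2z(c,x['centre'],z); print(c,nm,x['p'],x['centre'],P.round(4),np.degrees(np.arctan2(*(P[:2]-C)[::-1])))
for th in (-30,-26,-20,-14,-8,-2,4,10): print(th,rel(th,.0235,.073))
E
```

```text
[ 6.00314517e-01 -3.54435985e-04  7.44694124e-02] [-1.3844061  -0.82497369  0.56207906]
top stud 0.87 [248.6, 208.8] [0.6085 0.016  0.085 ] -35.67880555524021
wrist stud 0.9 [232.7, 296.4] [0.6111 0.0194 0.085 ] -31.062060377607274
top notch 0.71 [220.5, 257.8] [0.4917 0.0831 0.051 ] 153.7871271069824
-30 ([-1.0, 0.2, 0.9], -0.1)
-26 ([0.5, -3.5, 0.9], -4.1)
-20 ([2.3, -9.2, 0.9], -10.1)
-14 ([3.5, -15.1, 0.9], -16.1)
-8 ([4.0, -21.0, 0.9], -22.1)
-2 ([3.9, -27.0, 0.9], -28.1)
4 ([3.2, -32.9, 0.9], -34.1)
10 ([1.9, -38.8, 0.9], -40.1)
```

View pics/w4.png

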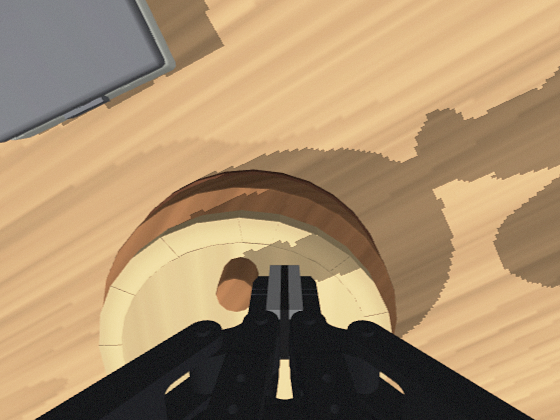

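The stud is moving with the finger and is now at about −31°, with the fingertip in contact at (250,285). I'll go on pushing.

jog_arm(
  increments=[
    [[0.5,-3.5,0],-4],
    [[2.5,-9,0],-10],
    [[3.5,-15,0],-16],
    [[4,-21,0],-22],
    [[4,-27,0],-28],
    [[3,-33,0],-34],
    [[2,-39,0],-40],
    [[2,-39,0],-40],
  ],
)

```text
clock: 5.75
tool_pos: [0.6219, 0.0329, 0.0736]
ee_rot: [0.0, 0.996, 0.088, 0.0]
wrist_force: [0.2, 0.4, 0.2]
gripper_width: 0.002
```

```bash
python3 - <<'E'
from h import *
print(env.get_obs()['tool_pos'],env.get_obs()['wrist_force'])
shot('wrist','w5.png');shot('top','t5.png');shot('scene','s5.png')
for nm,z in (('stud',.085),('notch',.051)):
        for c in ('top','wrist','scene'):
            for x in finder.mark_of(c,nm)[:1]:
                P=px2z(c,x['centre'],z); print(c,nm,x['p'],x['centre'],P.round(4),np.degrees(np.arctan2(*(P[:2]-C)[::-1])))
for th in (10,14,18,20,22,24,26): print(th,rel(th,.0235,.073))
b=cv2.imread('pics/t5.png')[185:280,190:290]
cv2.imwrite('pics/z5.png',cv2.resize(b,(600,570),interpolation=cv2.INTER_CUBIC))
E
```

```text
[0.62188327 0.03291551 0.07357313] [0.16522241 0.40621639 0.19779499]
top stud 0.88 [233.4, 207.4] [0.6111 0.0527 0.085 ] 8.003988108371397
wrist stud 0.66 [231.3, 298.4] [0.6162 0.0547 0.085 ] 9.375025525764684
scene stud 0.81 [333.6, 207.1] [0.6184 0.0599 0.085 ] 14.463818005545656
top notch 0.57 [240.0, 262.3] [0.4817 0.0352 0.051 ] -172.46763384017098
scene notch 0.75 [320.6, 187.8] [0.4886 0.0333 0.051 ] -170.3854009174513
10 ([-0.1, -0.1, 0.4], -0.1)
14 ([1.4, -3.7, 0.4], -4.1)
18 ([2.6, -7.5, 0.4], -8.1)
20 ([3.2, -9.5, 0.4], -10.1)
22 ([3.6, -11.4, 0.4], -12.1)
24 ([4.0, -13.3, 0.4], -14.1)
26 ([4.3, -15.3, 0.4], -16.1)
```

View pics/z5.png

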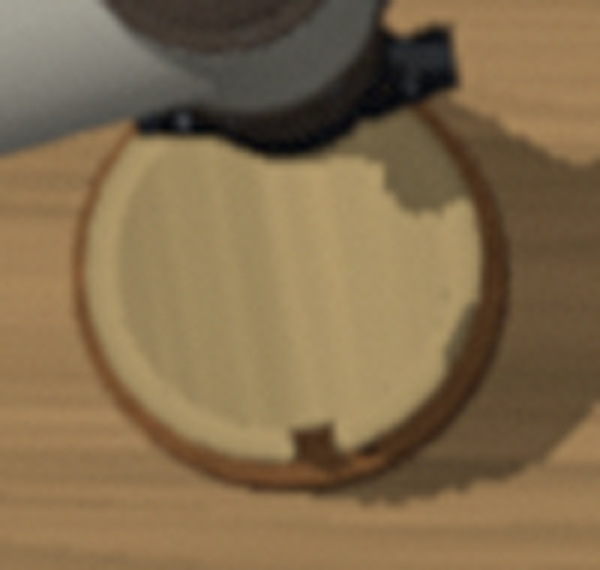

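View pics/w5.png

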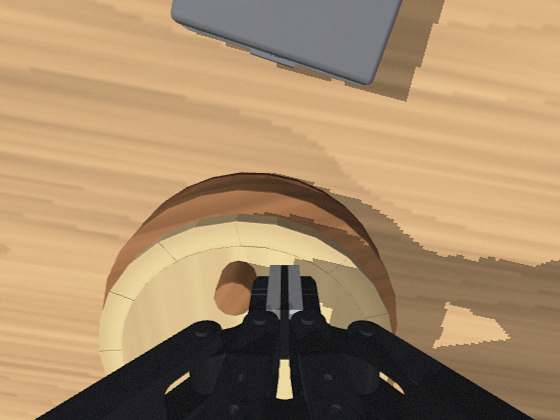

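In the top view the notch is at about −172° and the pin, the dark spot at zoomed (368,452), at about −154°. I'll push on about 14°, then measure again.

jog_arm(
  increments=[
    [[1.5,-3.5,0],-4],
    [[2.5,-7.5,0],-8],
    [[3.5,-11.5,0],-12],
    [[4,-13.5,0],-14],
    [[4,-13.5,0],-14],
  ],
)

```text
clock: 6.62
tool_pos: [0.6231, 0.0464, 0.0733]
ee_rot: [0.0, 0.978, 0.208, -0.0]
wrist_force: [-0.2, -0.6, 0.3]
gripper_width: -0.003
```

```bash
python3 - <<'E'
from h import *
print(env.get_obs()['tool_pos'],env.get_obs()['wrist_force'])
shot('wrist','w6.png');shot('top','t6.png');shot('scene','s6.png')
for nm,z in (('stud',.085),('notch',.051),('pin',.05)):
        for c in ('top','wrist','scene'):
            for x in finder.mark_of(c,nm)[:1]:
                P=px2z(c,x['centre'],z); print(c,nm,x['p'],x['centre'],P.round(4),np.degrees(np.arctan2(*(P[:2]-C)[::-1])))
b=cv2.imread('pics/t6.png')[240:280,220:270]
cv2.imwrite('pics/z6.png',cv2.resize(b,(750,600),interpolation=cv2.INTER_CUBIC))
E
```

```text
[0.62314888 0.04643978 0.07326435] [-0.15188051 -0.60105531  0.28125655]
top stud 0.97 [228.3, 209.2] [0.6065 0.0648 0.085 ] 24.563185232784196
wrist stud 0.66 [232.8, 299.4] [0.6125 0.0662 0.085 ] 23.18822331146108
scene stud 0.75 [333.8, 206.4] [0.6153 0.0607 0.085 ] 16.25072944222248
top notch 0.56 [248.8, 258.1] [0.4923 0.0142 0.051 ] -156.41361763378842
scene notch 0.62 [317.2, 188.8] [0.4934 0.0223 0.051 ] -161.6632848225902
top pin 0.69 [249.5, 259.3] [0.4895 0.0124 0.05  ] -156.10189559961066
scene pin 0.66 [314.4, 189.5] [0.4955 0.0134 0.05  ] -154.98615508055448
```

View pics/z6.png

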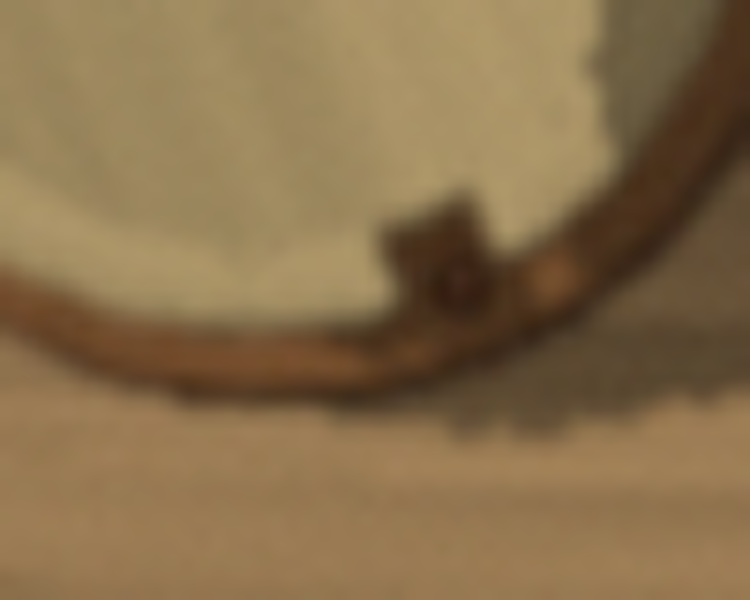

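The pin now shows inside the notch, as a dark dot at zoomed (460,283). I'll back off and check the centring with the wrist camera straight above it.

```bash
python3 - <<'E'
from h import *
print(delta([.419,-.023,.2]))
E
```

```text
[-214.86513638  -19.53663858 -126.68081785]
```

jog_arm(
  increments=[
    [[0,10,0],0],
    [[0,12,-25],0],
    [[0,12,-60],0],
    [[-35,5,-90],0],
    [[-75,-5,-120],0],
    [[-115,-12,-127],0],
    [[-155,-18,-127],0],
    [[-190,-20,-127],0],
  ],
)

```text
clock: 7.88
tool_pos: [0.4447, -0.0116, 0.2014]
ee_rot: [-0.0, 0.978, 0.208, 0.001]
wrist_force: [-0.4, 0.1, -0.1]
gripper_width: 0.002
```

jog_arm(
  increments=[
    [[-20,0,0],0],
    [[-25,0,0],0],
    [[-25,0,0],0],
  ],
)

```text
clock: 8.13
tool_pos: [0.4221, -0.0219, 0.2011]
ee_rot: [-0.0, 0.978, 0.207, 0.001]
wrist_force: [0.0, -0.7, -0.5]
gripper_width: 0.0
```

```bash
python3 - <<'E'
from h import *
print(env.get_obs()['tool_pos'])
c=cam('wrist'); a=shot('wrist','w7.png')
for nm,z in (('notch',.051),('pin',.05)):
    for x in finder.mark_of('wrist',nm)[:1]:
                P=px2z('wrist',x['centre'],z); print(nm,x['p'],x['centre'],P.round(4),np.degrees(np.arctan2(*(P[:2]-C)[::-1])))
print('pin pred',proj('wrist',[*(C+.08*np.array([np.cos(np.radians(206.5)),np.sin(np.radians(206.5))])),.05]))
u,v=map(int,proj('wrist',[.4946,.0107,.05])); print(u,v)
v0=max(0,v-45);u0=u-60
print(u0,v0); cv2.imwrite('pics/z7.png',cv2.resize(a[v0:v0+90,u0:u0+120,::-1],(800,600),interpolation=cv2.INTER_CUBIC))
E
```

```text
[ 0.4221321 -0.0219239  0.2010691]
notch 0.62 [282.5, 101.1] [0.494  0.0115 0.051 ] -154.17692148765872
pin 0.87 [284.1, 101.7] [0.4942 0.0103 0.05  ] -153.35890293221416
pin pred [283.82117296 100.93301694]
283 100
223 55
```

View pics/z7.png

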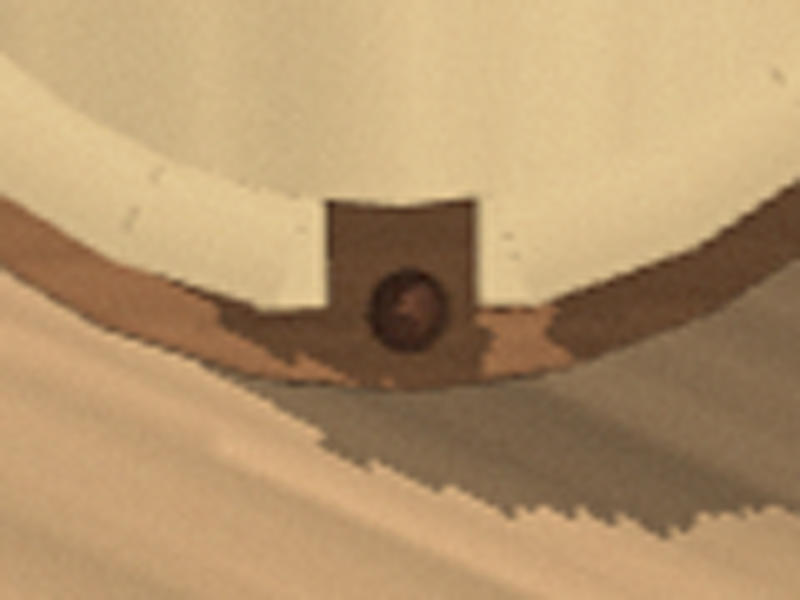

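The wrist close-up shows the pin centred at zoomed column 408, with the notch edges at columns 328 and 475 (middle 401). That is within 1 mm of centre, so the lid can be pressed. I'll move over the lid's centre.

```bash
python3 - <<'E'
from h import *
print(delta([*C,.08]))
E
```

```text
[156.85817678  -3.95386196 120.64096658]
```

jog_arm(
  increments=[
    [[35,-1,20],0],
    [[75,-2,40],0],
    [[110,-3,60],0],
    [[140,-4,80],0],
    [[155,-4,100],0],
    [[157,-4,115],0],
    [[157,-4,121],0],
    [[157,-4,121],0],
  ],
)

```text
clock: 8.95
tool_pos: [0.5641, 0.0461, 0.0763]
ee_rot: [0.0, 0.978, 0.208, -0.003]
wrist_force: [-0.1, -0.2, 0.6]
gripper_width: -0.001
```

```bash
python3 - <<'E'
from h import *
print(delta([*C,.06]),env.get_obs()['tool_pos'])
E
```

```text
[ 2.11716744  0.61243911 16.28756403] [0.56410203 0.04612991 0.07629932]
```

Now I'll press down gently, watching the force.

jog_arm(
  increments=[
    [[0,0,5],0],
    [[0,0,10],0],
    [[0,0,13],0],
    [[0,0,16],0],
    [[0,0,18],0],
    [[0,0,18],0],
  ],
)

```text
clock: 9.45
tool_pos: [0.5647, 0.0462, 0.0617]
ee_rot: [0.0, 0.978, 0.208, 0.0]
wrist_force: [-0.1, -0.5, 0.5]
gripper_width: 0.001
```

jog_arm(
  increments=[
    [[0,0,2],0],
    [[0,0,4],0],
    [[0,0,5],0],
    [[0,0,5],0],
  ],
)

```text
clock: 9.78
tool_pos: [0.5647, 0.0462, 0.0563]
ee_rot: [0.0, 0.978, 0.208, 0.0]
wrist_force: [-0.6, -0.4, 2.7]
gripper_width: -0.002
```

jog_arm(
  increments=[
    [[0,0,2],0],
    [[0,0,4],0],
    [[0,0,5],0],
    [[0,0,5],0],
  ],
)

```text
clock: 10.12
tool_pos: [0.5648, 0.0462, 0.0521]
ee_rot: [0.0, 0.978, 0.208, 0.0]
wrist_force: [-2.4, -0.7, 9.3]
gripper_width: -0.003
```

jog_arm(
  increments=[
    [[0,0,1],0],
    [[0,0,2],0],
    [[0,0,2],0],
    [[0,0,2],0],
  ],
)

```text
clock: 10.45
tool_pos: [0.5648, 0.0462, 0.052]
ee_rot: [0.0, 0.978, 0.208, 0.0]
wrist_force: [-7.3, -0.5, 20.7]
gripper_width: 0.002
```

The stop at z = 52 mm is firm, with force rising to 21 N with no further travel. I'll withdraw and check.

jog_arm(
  increments=[
    [[0,0,-3],0],
    [[0,0,-15],0],
    [[0,0,-50],0],
    [[-30,0,-90],0],
    [[-65,0,-130],0],
    [[-100,0,-150],0],
    [[-135,0,-150],0],
    [[-160,0,-150],0],
  ],
)

```text
clock: 11.12
tool_pos: [0.4176, -0.019, 0.2006]
ee_rot: [-0.0, 0.978, 0.208, 0.002]
wrist_force: [0.5, 0.8, 0.5]
gripper_width: -0.002
```

```bash
python3 - <<'E'
from h import *
print(env.get_obs()['tool_pos'],env.get_obs()['wrist_force'])
a=shot('wrist','w8.png'); shot('top','t8.png'); shot('scene','s8.png')
for nm in ('crayon_box','crab','bowl','rod'):
    for x in finder.mark_of('top',nm)[:1]: print(nm,x)
u,v=map(int,proj('wrist',[.4946,.0107,.05])); v0=max(0,v-45);u0=u-60
cv2.imwrite('pics/z8.png',cv2.resize(a[v0:v0+90,u0:u0+120,::-1],(800,600),interpolation=cv2.INTER_CUBIC))
s=cv2.imread('pics/s8.png')[170:250,270:380]
cv2.imwrite('pics/zs8.png',cv2.resize(s,(770,560),interpolation=cv2.INTER_CUBIC))
E
```

```text
[ 0.4175925  -0.01904613  0.20062699] [0.46622184 0.7712791  0.52188038]
crayon_box {'centre': [239.6, 157.8], 'p': 0.68}
crab {'centre': [377.7, 225.2], 'p': 0.97}
bowl {'centre': [118.6, 250.7], 'p': 0.71}
rod {'centre': [447.5, 256.1], 'p': 0.81}
```

View pics/z8.png

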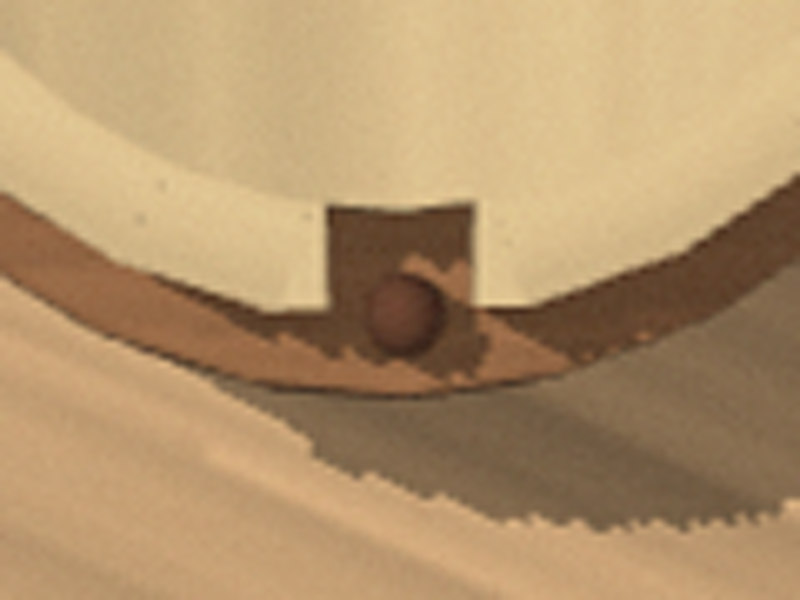

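View pics/zs8.png

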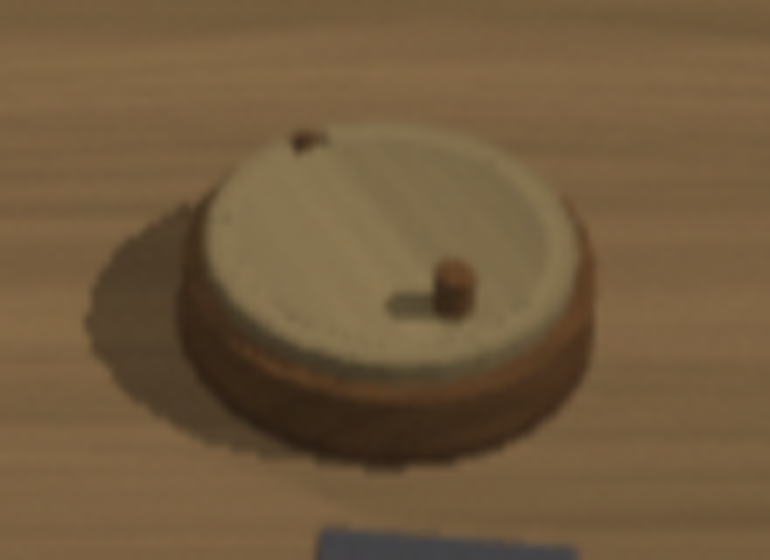

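View pics/t8.png

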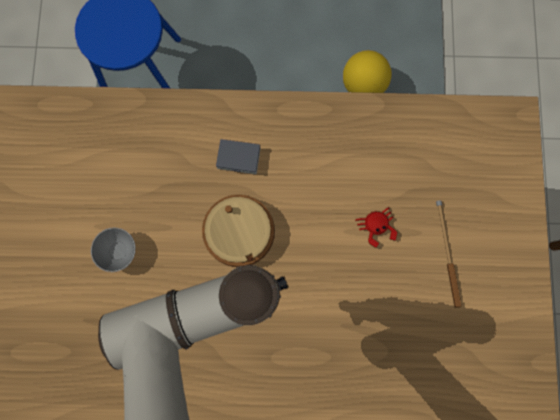

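The lid is seated on the drum, with the pin standing in the notch at zoomed (405,315). The crayon box, crab, bowl and rod appear at the same pixels as in the first picture. The hand is clear, so I'll hand in.

```bash
python3 -c "
from h import *
print(env.get_obs()['clock']); print(order.sign_off())"
```

```text
11.4667
the job is handed in; nothing more can be done
None
```

The lid is home with its notch over the pin, and the job was handed in at about 11.5 s of the 45 s allowed.

- **Turning:** I pushed the stud about 93° counter-clockwise with the closed fingers. Backed off, the wrist camera showed the pin within about 1 mm of the notch's middle.
- **Pressing:** I pressed at the lid's centre. The fingertips stopped firmly at z = 52.0 mm, which is the height given for home. The force rose to about 21 N with no further travel, and then I withdrew the hand.
- **Last checks:** The pin stands in the notch and the lid sits on the drum. The crayon box, crab, bowl and rod look unmoved in the top view. The hand is clear, with about 1 N at the wrist, which is sensor noise.
- **Disagreement:** During the turn, the scene camera's estimates of the stud and notch angles differed from the other cameras by about 5 to 8°. I relied on the close wrist view instead. No check failed.

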